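Seat a delicate filter module flush in its bay

ROBOT

A 6-joint arm with a two-finger parallel gripper is mounted at the origin on a cart in front of the work surface, level with it; the furniture and walls round the work are solid. World frame = base frame: x ahead of the robot, y to its left, z up, the work surface at z = 0. Lengths are in mm, angles in rad, forces in N, time in s.
With the tool pointing down it reaches from about 350 to 975 mm from the base axis. Payload 7.1 kg.
Tool frame: the origin (TCP) lies midway between the tips of the shut fingers; the grasp point (between the pads) lies 19 mm behind it; z points along the fingers, y is the line along which they close (so a half turn about z gives the same grasp; the last joint's range is limited). The gripper opens to 88 mm and grips with 3 to 60 N. Pads are 20 mm wide; open, the fingers measure 115 mm over their backs; the gripper's body (75 mm by 178 mm) begins 61 mm behind the grasp point.
Start: joints at [1.113, 0.423, 1.63, -0, 1.089, -0.019], TCP at [265.501, 565.786, 222.675] pointing down, gripper open.
Joint ranges: [-3, 3], [-0.9, 2.11], [0.09, 2.58], [-1.31, 4.45], [0.11, 2.69], [-2.54, 2.54]. Speed limits (rad/s): [2.39, 2.39, 3.01, 3.14, 3.14, 3.14].

INTERFACE

Orientations are given as a rotation vector (axis times angle).
In Python, from workcell import ctrl gives the robot as it stands. The module is installed in compiled form; this text tells all that it offers.
- The arm moves only by the tool apply_moves, never from a script. Its argument "targets" is a list of rows, each a list of 3 entries, a list of its own where there are three numbers: the opening, from -1 (shut) to 1 (fully open), then the shift along the tool's x, y, z normalised to -1 to 1, where 1 is 5 cm, then the turn, a rotation vector about the tool's x, y, z normalised to -1 to 1, where 1 is 90 degrees. In form: [[jaw, [x, y, z], [wx, wy, wz]], ...]. A call has 1 to 8 rows; each row shifts and turns the commanded pose from where the row before left it, along the tool's axes as they then stand; what a row does not reach is not made up. A row lasts 1/8 s, in which the tool goes at most 62.5 mm and 10.7 degrees, less where a joint would pass 70% of its speed; a pose out of reach is approached as far as the arm can. A call with a number of a shift or a turn outside -1 to 1 is refused whole. A call with a gripper value outside its range is refused whole. The fingers move at their own pace and stop on an object; the grip force is fixed at half the most. Time passes only in rows, so rows that do not move let the fingers close. It gives the time, the measured TCP pose, the force, the opening and the grip force at its end, in the units of the state.
- ctrl.get_obs(): the state, without advancing time (a new reading comes with each control period).
- ctrl.get_image(name): name is "scene" or "top" or "wrist"; returns a dict with "pixels" (420x560x3 uint8, blue, green, red), "camera_matrix" (3x3 intrinsics, pixels), "view" (4x4, takes a point from world to camera coordinates); the wrist camera has in their place "hand_eye" (4x4, takes a point from camera to tool coordinates, whose origin is the TCP and whose axes are the flange's). Camera axes: x right, y down, z forward; pixel columns grow to the right and rows downward; lengths in mm; the calibration is good to about 2 mm. A picture is of the moment at which its call begins: read the wrist's pose just before it. There is no depth.
- ctrl.close_job(): hands the job in; it is judged then, once.
Trained networks look in the newest picture that a camera, given by its name, has taken for a name from the list of things; names that differ only in an ending like _2 or _b are one class to them, and where a whole thing is asked for, a point or a joint stands for the part that bears it (a point fixed in the world has none). Each returns a list of dicts, best first, with "score" (0 to 1); they miss things now and then, are a little off and sometimes report something else, mostly with a low value. They report only what shows in the picture. A call takes as long as a camera call. They do not tell look-alikes from the thing itself.
- ctrl.masks_of(label, camera): "region" (420x560 bool, what is visible of it) and "bbox" ([left, top, right, bottom] in pixels, round what is visible of it).
- ctrl.pinpoint(label, camera): "xy" ([column, row] in pixels: a listed point, or the origin of a listed thing).
The state is a dict: "t": time; "qpos": joint angles; "qvel": joint speeds; "joint_torque": joint torques, N m; "ee_pos": TCP position; "orientation": TCP orientation; "ft_force": force on the tool from outside, world axes, zero at the start; "moment": the same for the moment, N m; "width": finger opening in mm; "grasp_force": force on a finger pad.
Only numpy, scipy, OpenCV 4.12 (cv2) and the standard library are available. Lean on these libraries where they do the work, as an engineer would, in place of code of your own. Each camera call takes 0.05 s, during which the arm holds its last target. There are 200 camera calls.

TASK

Move the delicate glass filter module from its storage cradle to its bay. The cradle leaves only its long sides free for the fingers and the bay only its two ends, so on the way set it down upright on the pack of lens tissue, let go and take it again the other way. Lower it into the bay's recess and press it down until its top is flush with the bay's surface; handle it gently throughout: never squeeze it with more than about 30 N a finger, never press or knock it against anything with more than about 40 N, never tip it over, and leave the petri dish, the dropper bottle and the pin box alone.

Things in the scene. Friction and masses are not known exactly. Their poses are not given: they have to be found in the camera images.
- module: the filter module: a black rectangular block 32 x 46 x 22 mm (x, y, z) with a round glass window in its top and edges rounded by 3 mm, about 80 g; origin at the centre of its underside, z up; it may go into the bay either way round. It takes no harm from up to about 30 N on each of two opposed sides, or from a push of up to about 40 N
- module_top (a point): the centre of the module's top face, 22 mm above its underside; axes as the module's
- cradle: the storage cradle, fixed: a bare aluminium base 36 x 100 x 6 mm (x, y, z) with a post 12 mm thick and 32 mm high (from the bench) 2 mm from each end of the module, at y = +-31 mm; open on the module's long (+-x) sides. Origin at the centre of its underside, z up. At the start the module stands on the base between the posts, aligned, its top 28 mm above the bench
- bay: the bay, fixed: a grey painted block 84 x 140 x 30 mm (x, y, z) with a rectangular recess 35 x 49 mm (x, y), 22 mm deep, in the middle of its top. Two cheeks, 10 mm thick, 64 mm long (y) and 30 mm high, rise from the top beside the recess's long sides, inner faces at x = +-23 mm. Origin at the centre of the underside, z up
- bay_mouth (a point): the centre of the recess's mouth, level with the block's top, 30 mm above the bench; axes as the bay's. A sprung ball in the recess's +x wall, 8 mm below the mouth, stands 3.5 mm into the recess and bears on the module with about 5 N, so the module does not fall in but must be pushed down
- pad_top (a point): the centre of the flat top of the white pack of lens tissue (102 x 76 mm in x, y; 12 mm thick, fixed), 12 mm above the bench; axes as the pack's
- tissue: the same pack of lens tissue; origin on the bench, 8 mm toward its -x from below pad_top
- petri_dish: a closed petri dish, 63 mm across, 16 mm high, a bystander; origin at the centre of its underside
- dropper: a brown dropper bottle, 29 mm across, 86 mm high, a bystander; origin at the centre of its underside
- pins: a round flat pin box, 52 mm across, 20 mm high, a bystander; origin at the centre of its underside
Not all that is in view belongs to the job. What is shaped like the module but blue or red is not meant.

How it is judged:
By the outcome, as a careful person would: the job done as asked, in the order asked, and still so for the second after the job is handed in, with the robot touching nothing.
It also fails if it takes over 69 s, if anything falls off the work surface, if the arm or the gripper's body presses on something with over 40 N, if the wrist force passes 120 N, or if a joint passes its speed limit or range.

## Working session

There is one attempt and no reset: what is moved stays moved. The work goes in short steps, Python scripts to look and compute and a tool call to move; the robot and the scene stay as the last step left them, time stands still between calls to the robot, and variables do not carry over. Pictures are saved under pics/ and viewed, at most 14 in all, crops included, and the job is handed in when it is done.

Besides the shell and the picture viewer there is one more tool, called after ">>>" in YAML: its name, and indented under it one key for each argument. apply_moves: Moves the arm, as the interface text tells. Scaled input: -1 to 1 covers 5 cm each way for a shift and 90 degrees each way for a turn. Its arguments: {"type":"object","properties":{"targets":{"type":"array"}},"required":["targets"]}

```bash
mkdir -p pics; cat > h.py <<'E'
import numpy as np, cv2
from scipy.spatial.transform import Rotation as R
from workcell import ctrl
def cam(name):
    o=ctrl.get_obs(); im=ctrl.get_image(name)
    K=np.array(im["camera_matrix"])
    if name=="wrist":
        T=np.eye(4); T[:3,:3]=R.from_rotvec(o["orientation"]).as_matrix(); T[:3,3]=o["ee_pos"]
        V=np.linalg.inv(T@np.array(im["hand_eye"]))
    else: V=np.array(im["view"])
    return np.array(im["pixels"]),K,V
def plane(uv,K,V,z):
    d=V[:3,:3].T@np.linalg.inv(K)@np.array([uv[0],uv[1],1.]); c=-V[:3,:3].T@V[:3,3]
    return c+d*(z-c[2])/d[2]
def tri(obs):
    A=[];b=[]
    for uv,K,V in obs:
        d=V[:3,:3].T@np.linalg.inv(K)@np.array([uv[0],uv[1],1.]); d/=np.linalg.norm(d); c=-V[:3,:3].T@V[:3,3]
        P=np.eye(3)-np.outer(d,d); A.append(P); b.append(P@c)
    A=np.vstack(A); b=np.hstack(b); x=np.linalg.lstsq(A,b,rcond=None)[0]
    return x, np.linalg.norm(A@x-b)
def proj(p,K,V):
    q=K@(V[:3,:3]@np.asarray(p,float)+V[:3,3]); return q[:2]/q[2]
E
cat > a.py <<'E'
from h import *
np.set_printoptions(precision=1,suppress=True)
D={}
for n in("scene","top"):
    im,K,V=cam(n); cv2.imwrite(f"pics/{n}0.png",im); D[n]=(K,V)
    print(n,"cam at",-V[:3,:3].T@V[:3,3])
    for l in("module_top","module","cradle","bay_mouth","bay","pad_top","tissue","petri_dish","dropper","pins"):
        print(l,[(np.round(r["xy"]),round(r["score"],2)) for r in ctrl.pinpoint(l,n)][:4])
        if n=="top":
            z=dict(module_top=28,bay_mouth=30,pad_top=12,module=6).get(l,0)
            print("   ",[plane(r["xy"],K,V,z) for r in ctrl.pinpoint(l,n)][:4])
o=ctrl.get_obs(); print(o)
E
python3 a.py
```

```text
scene cam at [664.3 753.4 770. ]
module_top [(array([294., 188.]), 0.77), (array([330., 217.]), 0.74), (array([289., 214.]), 0.54)]
module [(array([290., 221.]), 0.71), (array([331., 225.]), 0.48), (array([294., 196.]), 0.48)]
cradle [(array([290., 227.]), 0.52), (array([214., 257.]), 0.49)]
bay_mouth [(array([280., 152.]), 0.81), (array([280., 161.]), 0.45)]
bay [(array([281., 162.]), 0.72), (array([302., 299.]), 0.49)]
pad_top [(array([300., 298.]), 0.84)]
tissue [(array([306., 300.]), 0.72)]
petri_dish [(array([226., 312.]), 0.68), (array([278., 161.]), 0.6)]
dropper [(array([212., 255.]), 0.75)]
pins [(array([280., 162.]), 0.65)]
top cam at [ 372.8   10.3 1014.4]
module_top [(array([343., 255.]), 0.85), (array([287., 240.]), 0.81), (array([275., 294.]), 0.75), (array([172., 243.]), 0.37)]
    [array([473.6, -98.9,  28. ]), array([507. ,  10.5,  28. ]), array([401.1,  36.9,  28. ]), array([503.9, 240.6,  28. ])]
module [(array([284., 238.]), 0.8), (array([342., 257.]), 0.75), (array([274., 294.]), 0.73)]
    [array([513.8,  17.7,   6. ]), array([471.9, -98.3,   6. ]), array([401.2
[... 526 characters left out ...]
    [array([512.1, 250.5,   0. ]), array([ 695.7, -131.6,   -0. ]), array([512. ,  18.8,   0. ])]
petri_dish [(array([173., 161.]), 0.61)]
    [array([682.1, 247.2,   0. ])]
dropper [(array([249., 151.]), 0.78)]
    [array([700.9,  87.8,   0. ])]
pins [(array([355., 149.]), 0.57)]
    [array([ 701.3, -136.3,    0. ])]
{'t': 1.6, 'qpos': array([ 1.1,  0.4,  1.6,  0. ,  1.1, -0. ]), 'qvel': array([ 0.,  0.,  0., -0.,  0.,  0.]), 'joint_torque': array([ -0. , -54.5, -27.4,   0.1,   0. ,   0. ]), 'ee_pos': array([265.5, 565.8, 222.7]), 'orientation': array([-0.7, -3.1, -0. ]), 'ft_force': array([ 0.7, -0.7,  0.5]), 'moment': array([-0.,  0., -0.]), 'grasp_force': 0.0, 'width': 87.91726353615715}
```

View images.

```bash
cd pics; python3 -c "
import cv2
a=cv2.imread('top0.png');cv2.imwrite('t.png',cv2.resize(a[100:330,120:480],(800,511),interpolation=2))
a=cv2.imread('scene0.png');cv2.imwrite('s.png',cv2.resize(a[110:380,150:400],(555,600),interpolation=2))"
```

```text
(no output)
```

View pics/t.png

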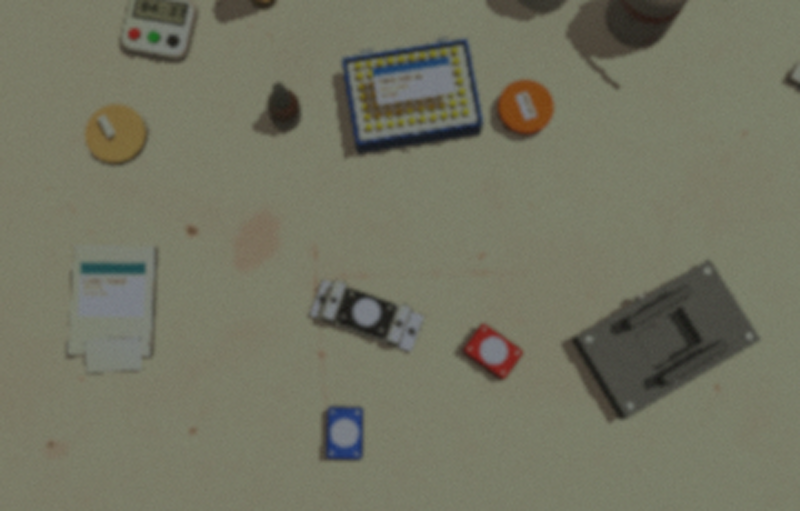

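View pics/s.png

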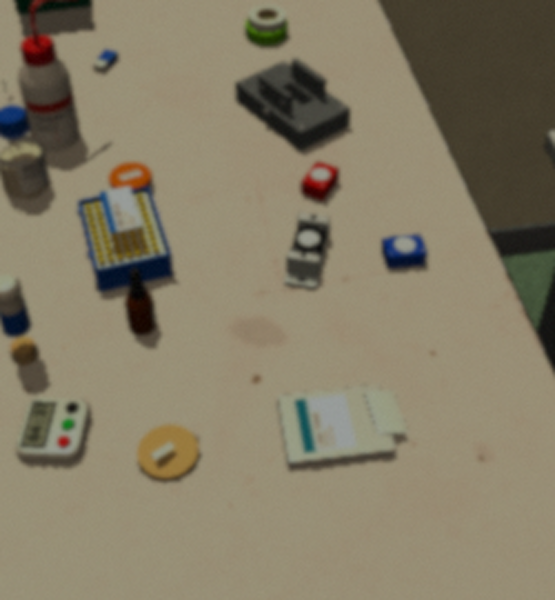

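Candidates for the module (full top image): the black one at (285,241) in the aluminium cradle, a red one at (342,258), a blue one at (275,294). The black one in the cradle is meant. The pad is at (171,237), the bay at (423,249) and the bystanders are behind. Next I look with the wrist camera over the pad, the bay, then the cradle.

```bash
cat >> h.py <<'E'
def go(p,yaw=None,tilt=0):
    """print shift in tool axes (units of 50mm) and yaw turn (units of 90deg, about tool z) to TCP p; yaw = world angle of tool y (mod pi)"""
    o=ctrl.get_obs(); M=R.from_rotvec(o["orientation"]).as_matrix()
    d=M.T@(np.array(p)-o["ee_pos"])/50
    s="t %.2f shift/50 %s"%(o["t"],np.round(d,3))
    ty=np.degrees(np.arctan2(M[1,1],M[0,1])); s+=" yaw(tool y) %.1f q6 %.2f tiltz %s"%(ty,o["qpos"][5],np.round(M[:,2],3))
    if yaw is not None:
        t=(ty-yaw+90)%180-90; s+=" turn about tool z %.1f deg = %.3f"%(t,t/90)
    print(s)
E
python3 -c "
from h import *
go([430,248,222]);o=ctrl.get_obs();print(R.from_rotvec(o['orientation']).as_matrix().round(3))
K=ctrl.get_image('wrist');print(np.round(K['hand_eye'],2),K['camera_matrix'])"
```

```text
t 1.60 shift/50 [-5.679 -4.356  0.014] yaw(tool y) 64.9 q6 -0.02 tiltz [-0.  0. -1.]
[[-0.905  0.425 -0.   ]
 [ 0.425  0.905  0.   ]
 [ 0.     0.    -1.   ]]
[[ 0.0000e+00 -9.6000e-01 -2.7000e-01  7.2700e+01]
 [ 1.0000e+00  0.0000e+00  0.0000e+00 -1.1000e-01]
 [-0.0000e+00 -2.7000e-01  9.6000e-01 -1.6137e+02]
 [ 0.0000e+00  0.0000e+00  0.0000e+00  1.0000e+00]] [[324.72076489   0.         272.92791837]
 [  0.         324.72076489 206.17961543]
 [  0.           0.           1.        ]]
```

>>> apply_moves:
  targets:
    - [1,[-0.9,-0.45,0],[0,0,0]]
    - [1,[-0.9,-0.45,0],[0,0,0]]
    - [1,[-0.9,-0.45,0],[0,0,0]]
    - [1,[-0.9,-0.45,0],[0,0,0]]
    - [1,[-0.9,-0.45,0],[0,0,0]]
    - [1,[-0.9,-0.45,0],[0,0,0]]
    - [1,[-0.9,-0.45,0],[0,0,0]]
    - [1,[-0.9,-0.45,0],[0,0,0]]

```text
t: 2.65
ee_pos: [515.9, 248.6, 222.9]
orientation: [0.684, 3.066, 0.001]
ft_force: [0.4, -0.3, -0.2]
width: 87.8
grasp_force: 0.0
```

```bash
cat > b.py <<'E'
import sys
from h import *
import pickle
np.set_printoptions(precision=1,suppress=True)
tag=sys.argv[1]; labs=sys.argv[2].split(",")
im,K,V=cam("wrist"); cv2.imwrite(f"pics/{tag}.png",im)
S={"K":K,"V":V}
for l in labs:
    z=dict(module_top=28,bay_mouth=30,pad_top=12,module=6).get(l,0)
    S[l]=[(r["xy"],r["score"]) for r in ctrl.pinpoint(l,"wrist")]
    print(l,[(np.round(u,0),round(s,2),plane(u,K,V,z)) for u,s in S[l]][:3])
    m=ctrl.masks_of(l,"wrist")
    if m: S[l+"_m"]=m[0]["region"]; print("  mask",m[0]["score"],m[0]["bbox"])
pickle.dump(S,open(tag+".pkl","wb"))
E
python3 b.py pad1 pad_top; python3 -c "
from h import *
go([480,-240,222]);"
```

```text
pad_top [(array([278., 188.]), 0.76, array([525.5, 250.5,  12. ]))]
  mask 0.63 [231.3, 128.4, 323.3, 238.8]
t 2.80 shift/50 [-3.528 -9.133  0.013] yaw(tool y) 64.6 q6 -0.70 tiltz [ 0.  0. -1.]
```

>>> apply_moves:
  targets:
    - [1,[-0.4,-1,0],[0,0,0]]
    - [1,[-0.4,-1,0],[0,0,0]]
    - [1,[-0.4,-1,0],[0,0,0]]
    - [1,[-0.4,-1,0],[0,0,0]]
    - [1,[-0.4,-1,0],[0,0,0]]
    - [1,[-0.4,-1,0],[0,0,0]]
    - [1,[-0.4,-1,0],[0,0,0]]
    - [1,[-0.4,-1,0],[0,0,0]]

```text
t: 3.8
ee_pos: [489.8, -180.6, 222.9]
orientation: [0.682, 3.066, 0.0]
ft_force: [-0.0, -0.3, -0.3]
width: 87.4
grasp_force: 0.0
```

```bash
python3 b.py bay1 bay_mouth,bay; python3 -c "
from h import *
go([480,-290,180]);go([507,12,180])"
```

```text
bay_mouth [(array([210., 202.]), 0.86, array([ 477.9, -253.4,   30. ]))]
  mask 0.78 [147.6, 128.0, 277.4, 265.7]
bay [(array([214., 194.]), 0.89, array([ 476.1, -252.9,    0. ])), (array([211., 201.]), 0.49, array([ 481.8, -259.7,    0. ]))]
  mask 0.78 [148.2, 128.0, 280.2, 264.8]
t 4.05 shift/50 [-0.767 -2.093  0.85 ] yaw(tool y) 64.9 q6 -1.51 tiltz [-0.     0.001 -1.   ]
t 4.05 shift/50 [1.31  3.605 0.853] yaw(tool y) 64.9 q6 -1.51 tiltz [-0.     0.001 -1.   ]
```

View pics/bay1.png

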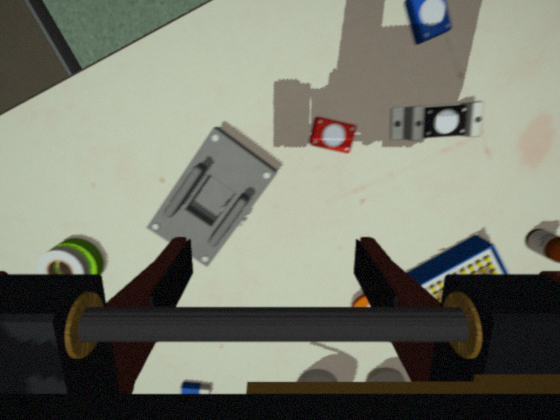

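>>> apply_moves:
  targets:
    - [1,[-0.2,-0.7,0.7],[0,0,0]]
    - [1,[-0.2,-0.7,0.7],[0,0,0]]
    - [1,[0,0,0],[0,0,0.11]]
    - [1,[0,0,0],[0,0,0.11]]
    - [1,[0,0,0],[0,0,0.11]]
    - [1,[0,0,0],[0,0,0.11]]
    - [1,[0,0,0],[0,0,0.11]]
    - [1,[0,0,0],[0,0,0.11]]

```text
t: 5.05
ee_pos: [478.8, -249.7, 152.7]
orientation: [-2.116, -2.321, -0.0]
ft_force: [0.1, 0.3, -0.2]
width: 88.0
grasp_force: 0.0
```

```bash
python3 b.py bay2 bay_mouth,bay; python3 -c "
from h import *
go([507,12,150],-20)
import pickle
A,B=[pickle.load(open(f'bay{i}.pkl','rb')) for i in (1,2)]
print(tri([(S['bay_mouth'][0][0],S['K'],S['V']) for S in(A,B)]))
im=cv2.imread('pics/bay2.png');cv2.imwrite('pics/bay2c.png',cv2.resize(im[60:330,120:440],(800,675))[:600])"
```

```text
bay_mouth [(array([269., 204.]), 0.72, array([ 475.8, -253.7,   30. ]))]
  mask 0.59 [190.5, 111.8, 339.4, 280.8]
bay [(array([271., 193.]), 0.73, array([ 477.2, -250.4,    0. ]))]
  mask 0.88 [196.1, 111.7, 343.8, 278.4]
t 5.30 shift/50 [5.175 1.093 0.055] yaw(tool y) 5.7 q6 -0.61 tiltz [-0.  0. -1.] turn about tool z 25.7 deg = 0.286
(array([ 475.67286791, -249.55942901,   44.25461588]), np.float64(0.3818139973149976))
```

View pics/bay2c.png

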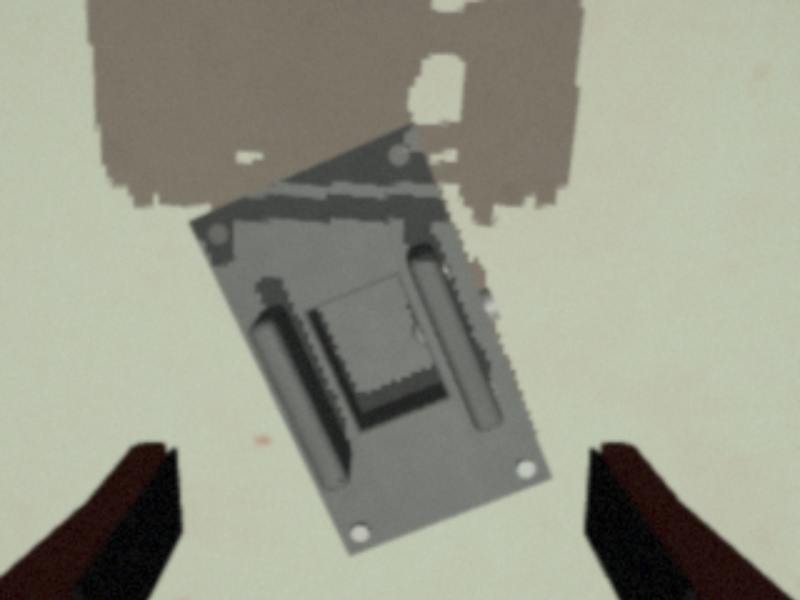

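```bash
cat > fit.py <<'E'
from h import *
import pickle
from scipy.optimize import least_squares
S=pickle.load(open('bay2.pkl','rb'))
crop=np.array([[308,312],[400,274],[447,395],[362,430],[190,222],[415,124],[551,478],[352,553],[218,234],[398,155],[526,470],[360,534]],float)
uv=(crop+.5)/2.5+[120,60]-.5
sg=np.array([[-1,1],[1,1],[1,-1],[-1,-1]])
def pts(p):
    L=np.vstack([sg*[17.5,24.5],sg*[42,70],sg*[p[4],p[5]]])
    c,s=np.cos(p[3]),np.sin(p[3])
    return np.c_[L@np.array([[c,s],[-s,c]])+p[:2],np.full(12,p[2])]
f=lambda p:(np.array([proj(q,S['K'],S['V']) for q in pts(p)])-uv).ravel()
# image up=~tool x ; tool y =image right
import sys
r=least_squares(f,[476,-252,30,np.radians(-60),36,64],loss='soft_l1')
r2=least_squares(f,[476,-252,30,np.radians(120),36,64],loss='soft_l1')
r=min(r,r2,key=lambda r:r.cost)
print(r.cost,r.x.round(2),np.degrees(r.x[3])%360); print(r.fun.reshape(-1,2).round(1))
r=least_squares(lambda p:f(np.r_[p[:2],30,p[2:]]),np.delete(r.x,2),loss='soft_l1');print(r.cost,r.x.round(2),np.degrees(r.x[2]))
E
python3 fit.py
```

```text
3.012049111306501 [ 477.46 -252.18   26.57  -87.47   34.33   62.93] 28.220836839886033
[[-0.1  0.3]
 [-1.   0.5]
 [ 0.4  0.5]
 [-0.2  0.3]
 [ 0.3 -0. ]
 [-1.   0.3]
 [ 0.3 -0.3]
 [-0.9  0.6]
 [ 0.5 -0.8]
 [ 0.7 -0.5]
 [ 0.2 -0.5]
 [ 0.3 -0.6]]
4.954627755501257 [ 477.48 -251.43  -87.47   33.93   62.2 ] -5011.773953938997
```

>>> apply_moves:
  targets:
    - [1,[1,0.22,0],[0,0,0]]
    - [1,[1,0.22,0],[0,0,0]]
    - [1,[1,0.22,0],[0,0,0]]
    - [1,[1,0.22,0],[0,0,0]]
    - [1,[1,0.22,0],[0,0,0]]
    - [1,[0,0,0],[0,0,0.1]]
    - [1,[0,0,0],[0,0,0.1]]
    - [1,[0,0,0],[0,0,0.1]]

```text
t: 6.3
ee_pos: [509.1, 2.8, 152.7]
orientation: [-2.599, -1.765, -0.0]
ft_force: [0.3, -0.1, 0.0]
width: 87.6
grasp_force: 0.0
```

```bash
python3 b.py mod1 module_top,module,cradle; python3 -c "
from h import *
go([507,12,150],-20)
im=cv2.imread('pics/mod1.png');cv2.imwrite('pics/mod1c.png',cv2.resize(im[110:310,160:420],(780,600)))"
```

```text
module_top [(array([276., 300.]), 0.97, array([474.1, -94.3,  28. ])), (array([267., 184.]), 0.94, array([509. ,  18.1,  28. ])), (array([146., 206.]), 0.78, array([398.8,  39.5,  28. ]))]
  mask 0.66 [249.0, 159.9, 280.4, 214.4]
module [(array([272., 287.]), 0.74, array([471.5, -90.8,   6. ])), (array([267., 186.]), 0.69, array([506.6,  12.3,   6. ])), (array([157., 201.]), 0.57, array([400.8,  37.8,   6. ]))]
  mask 0.97 [247.0, 161.1, 277.8, 206.8]
cradle [(array([493., 246.]), 0.58, array([ 700.3, -134.4,    0. ]))]
  mask 0.93 [242.5, 129.6, 284.6, 230.5]
t 6.65 shift/50 [ 0.169 -0.112  0.053] yaw(tool y) -21.4 q6 0.35 tiltz [-0. -0. -1.] turn about tool z -1.4 deg = -0.016
```

View pics/mod1c.png

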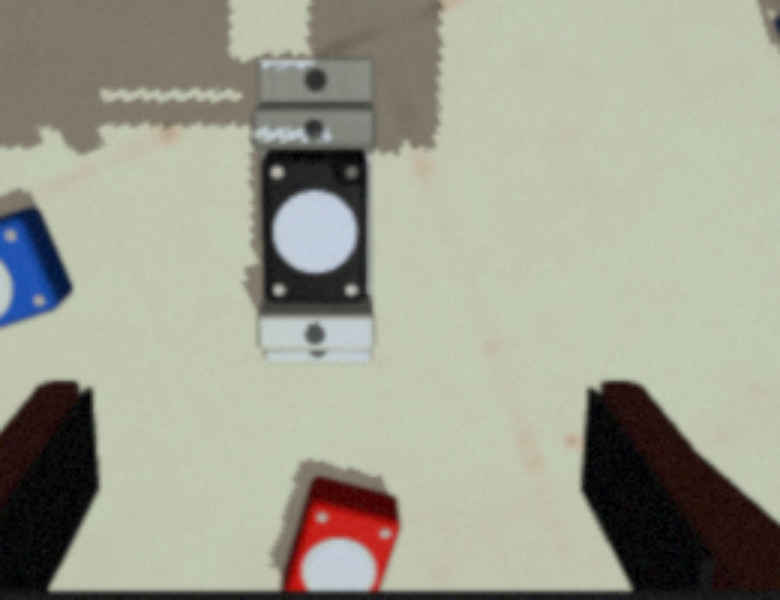

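The crop shows the black module between aluminium posts, window at full-image pixel (265,187). Red is below and blue to the left, so the choice holds. It is already aligned with the fingers.

```bash
python3 -c "
from h import *
import pickle
S=pickle.load(open('mod1.pkl','rb'));K,V=S['K'],S['V']
f=lambda u,z:plane((np.array(u)+.5)/3+[159.5,109.5],K,V,z).round(1)
c=f((315,231),28);print(c,[f(u,28) for u in((276,172),(352,172),(278,290),(351,290))],f((264,228),28),f((367,228),28),f((315,150),28),f((315,303),28))
print('posts',f((314,129),32),f((315,334),32))
go([c[0],c[1],60])
B=[pickle.load(open(f'{i}.pkl','rb')) for i in('bay1','mod1')]
print(tri([((445.5,121.5),B[0]['K'],B[0]['V']),((265,187),K,V)]))
for n,u in(('scene',(0,0)),):
  im,Ks,Vs=cam(n);print(proj(c,Ks,Vs), proj(np.r_[c[:2],20],Ks,Vs))
"
```

```text
[506.5  16.7  28. ] [array([502.4,  37.3,  28. ]), array([523.3,  29.1,  28. ]), array([489.2,   3.8,  28. ]), array([509.9,  -4.4,  28. ])] [492.7  23.1  28. ] [521.3  11.8  28. ] [515.6  39.1  28. ] [498.1  -4.2  28. ]
posts [517.8  45.2  32. ] [495.  -12.3  32. ]
t 6.65 shift/50 [ 0.253 -0.155  1.853] yaw(tool y) -21.4 q6 0.35 tiltz [-0. -0. -1.]
(array([506.49376524,  15.67916491,  25.19427311]), np.float64(0.15822693575559843))
[288.41515157 216.96478402] [288.34405839 219.2377633 ]
```

>>> apply_moves:
  targets:
    - [1,[0.25,-0.15,0.6],[0,0,0]]
    - [1,[0,0,0.6],[0,0,0]]
    - [1,[0,0,0.5],[0,0,0]]
    - [1,[0,0,0],[0,0,0]]

```text
t: 7.2
ee_pos: [505.4, 16.4, 66.2]
orientation: [-2.595, -1.767, 0.005]
ft_force: [0.4, -0.2, -0.9]
width: 87.9
grasp_force: 0.0
```

```bash
python3 b.py mod2 module_top; python3 -c "
from h import *
import pickle
S=pickle.load(open('mod2.pkl','rb'))
im=cv2.imread('pics/mod2.png');P=proj([506.5,16.7,28],S['K'],S['V']);print(P)
g=cv2.cvtColor(im,cv2.COLOR_BGR2GRAY); 
n,L,st,c=cv2.connectedComponentsWithStats((g<70).astype(np.uint8));print([(st[i],c[i].round(1)) for i in range(1,n) if st[i][4]>300])
x,y=P.astype(int)
w=(g[y-70:y+70,x-70:x+70]>150).astype(np.uint8);n,L,st,c=cv2.connectedComponentsWithStats(w);i=L[70,70];print('window',st[i],c[i]+[x-70,y-70],plane(c[i]+[x-70,y-70],S['K'],S['V'],28))
go([506.5,16.6,9])
cv2.imwrite('pics/mod2c.png',cv2.resize(im[100:300,160:420],(780,600)))"
```

```text
module_top [(array([118., 257.]), 0.96, array([402.3,  37.9,  28. ])), (array([277., 230.]), 0.81, array([508.6,  17. ,  28. ])), (array([287., 376.]), 0.71, array([473.1, -93.7,  28. ]))]
  mask 0.86 [253.5, 194.2, 294.3, 265.3]
[274.56801176 231.06785208]
[(array([ 500,    0,   60,   31, 1220], dtype=int32), array([527.9,  10.2])), (array([    0,    93,   560,   327, 71847], dtype=int32), array([300.9, 331.5])), (array([ 250,  195,   49,   70, 1960], dtype=int32), array([273.9, 226.6]))]
window [ 52  56  38  33 997] [274.46138415 232.48244734] [506.07947133  15.81423024  28.        ]
t 7.35 shift/50 [-0.003 -0.021  1.191] yaw(tool y) -21.5 q6 0.38 tiltz [ 0.001  0.    -1.   ]
```

View pics/mod2c.png

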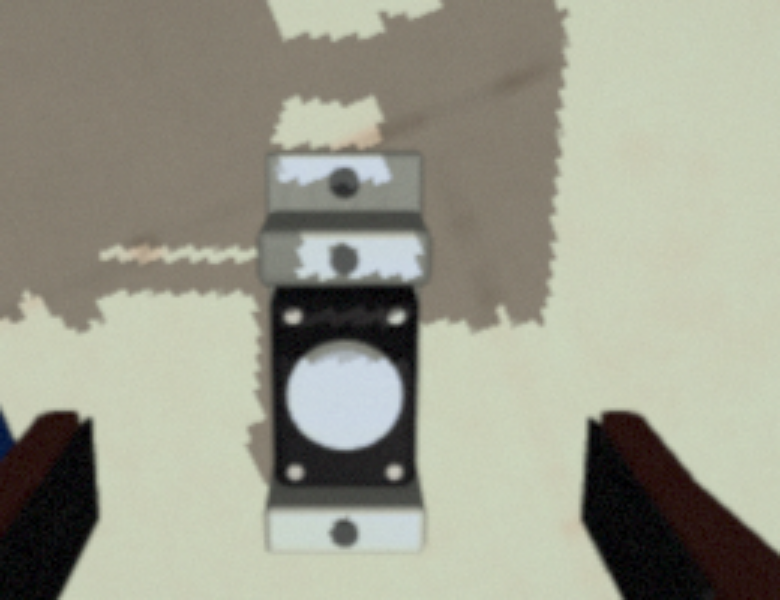

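The module is centred between the fingers (crop column 344 against 340). I lower to the grasp height.

>>> apply_moves:
  targets:
    - [1,[0,0,0.4],[0,0,0]]
    - [1,[0,0,0.4],[0,0,0]]
    - [1,[0,0,0.25],[0,0,0]]
    - [1,[0,0,0.12],[0,0,0]]
    - [1,[0,0,0],[0,0,0]]

```text
t: 7.98
ee_pos: [506.9, 16.4, 9.3]
orientation: [2.597, 1.767, 0.0]
ft_force: [-0.3, -0.1, -0.6]
width: 87.9
grasp_force: 0.0
```

>>> apply_moves:
  targets:
    - [-0.18,[0,0,0],[0,0,0]]
    - [-0.18,[0,0,0],[0,0,0]]
    - [-0.18,[0,0,0],[0,0,0]]
    - [-0.18,[0,0,0],[0,0,0]]
    - [-0.18,[0,0,0],[0,0,0]]
    - [-0.4,[0,0,0],[0,0,0]]
    - [-0.4,[0,0,0],[0,0,0]]
    - [-0.4,[0,0,0],[0,0,0]]

```text
t: 8.98
ee_pos: [506.8, 16.4, 9.2]
orientation: [2.597, 1.767, 0.0]
ft_force: [-0.1, 0.0, 0.2]
width: 31.9
grasp_force: 30.0
```

>>> apply_moves:
  targets:
    - [-0.4,[0,0,-0.2],[0,0,0]]
    - [-0.4,[0,0,-0.4],[0,0,0]]
    - [-0.4,[0,0,-0.5],[0,0,0]]
    - [-0.4,[0,0,-0.4],[0,0,0]]
    - [-0.4,[0,0,0],[0,0,0]]

```text
t: 9.6
ee_pos: [507.9, 16.4, 85.9]
orientation: [2.596, 1.766, 0.005]
ft_force: [0.7, -0.2, -1.3]
width: 31.7
grasp_force: 30.0
```

```bash
python3 -c "
from h import *
import pickle
S=pickle.load(open('pad1.pkl','rb'))
print(ctrl.get_obs()['ft_force'],ctrl.get_obs()['width'])
go([520,249,85])
m=S['pad_top_m'].astype(np.uint8)
r=cv2.minAreaRect(cv2.findContours(m,0,2)[0][0]);b=cv2.boxPoints(r)
print([plane(u,S['K'],S['V'],12).round(1) for u in b],plane(r[0],S['K'],S['V'],12).round(1))
im,Ks,Vs=cam('scene');im,Kt,Vt=cam('top')
print(tri([(S['pad_top'][0][0],S['K'],S['V']),((171,237),Kt,Vt),((300,298),Ks,Vs)]))
"
```

```text
[ 0.68702467 -0.15233025 -1.324198  ] 31.70540325185651
t 9.60 shift/50 [ 4.415 -1.484  0.018] yaw(tool y) -21.5 q6 0.38 tiltz [ 0.004  0.    -1.   ]
[array([457.8, 214.3,  12. ]), array([460. , 287.7,  12. ]), array([575.9, 287.7,  12. ]), array([576.2, 208.4,  12. ])] [515.3 250.   12. ]
(array([523.27183082, 247.77131897,  11.7251954 ]), np.float64(5.991786066145632))
```

>>> apply_moves:
  targets:
    - [-0.4,[0.4,-0.13,0],[0,0,0]]
    - [-0.4,[0.9,-0.28,0],[0,0,0]]
    - [-0.4,[0.9,-0.28,0],[0,0,0]]
    - [-0.4,[0.9,-0.28,0],[0,0,0]]
    - [-0.4,[0.9,-0.28,0],[0,0,0]]
    - [-0.4,[0.4,-0.13,0.3],[0,0,0]]
    - [-0.4,[0,0,0.4],[0,0,0]]
    - [-0.4,[0,0,0],[0,0,0]]

```text
t: 10.7
ee_pos: [521.0, 244.2, 46.2]
orientation: [-2.597, -1.766, 0.01]
ft_force: [0.9, 0.9, -1.0]
width: 31.8
grasp_force: 30.0
```

```bash
python3 -c "
from h import *
im,K,V=cam('wrist');cv2.imwrite('pics/pad2.png',im)
print(ctrl.get_obs()['ft_force'],ctrl.get_obs()['width'])
go([524,248,16.5])"
```

```text
[-0.1338085   0.39344255 -0.74900856] 31.944538834056846
t 10.75 shift/50 [0.085 0.015 0.616] yaw(tool y) -21.6 q6 0.79 tiltz [-0.004 -0.002 -1.   ]
```

View pics/pad2.png

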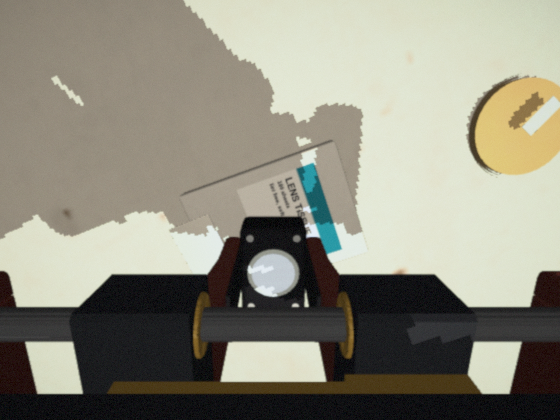

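The module is held upright over the pack (module (272,270), pack far edge (182,193)-(333,141)). I lower it.

>>> apply_moves:
  targets:
    - [-0.4,[0.08,0.02,0.2],[0,0,0]]
    - [-0.4,[0,0,0.2],[0,0,0]]
    - [-0.4,[0,0,0.12],[0,0,0]]
    - [-0.4,[0,0,0],[0,0,0]]
    - [-0.4,[0,0,0],[0,0,0]]

```text
t: 11.38
ee_pos: [525.9, 249.8, 23.3]
orientation: [2.597, 1.767, 0.0]
ft_force: [0.7, 0.4, -0.7]
width: 31.7
grasp_force: 30.0
```

>>> apply_moves:
  targets:
    - [-0.4,[0,0,0.06],[0,0,0]]
    - [-0.4,[0,0,0.06],[0,0,0]]
    - [-0.4,[0,0,0.02],[0,0,0]]
    - [-0.4,[0,0,0],[0,0,0]]

```text
t: 11.88
ee_pos: [525.7, 249.7, 16.1]
orientation: [-2.597, -1.767, 0.0]
ft_force: [0.4, 0.2, -0.7]
width: 31.6
grasp_force: 30.0
```

>>> apply_moves:
  targets:
    - [-0.4,[0,0,0.015],[0,0,0]]
    - [-0.4,[0,0,0],[0,0,0]]

```text
t: 12.12
ee_pos: [525.8, 249.8, 15.4]
orientation: [-2.597, -1.767, 0.0]
ft_force: [-0.5, 0.4, -0.3]
width: 32.1
grasp_force: 30.0
```

>>> apply_moves:
  targets:
    - [-0.4,[0,0,0.008],[0,0,0]]
    - [-0.4,[0,0,0],[0,0,0]]

```text
t: 12.38
ee_pos: [525.8, 249.8, 15.2]
orientation: [2.597, 1.767, 0.0]
ft_force: [0.0, -0.2, 1.0]
width: 31.7
grasp_force: 30.0
```

>>> apply_moves:
  targets:
    - [-0.4,[0,0,0.006],[0,0,0]]
    - [-0.4,[0,0,0],[0,0,0]]

```text
t: 12.62
ee_pos: [525.8, 249.8, 15.2]
orientation: [2.597, 1.767, 0.0]
ft_force: [-1.8, -0.1, 5.1]
width: 32.1
grasp_force: 30.0
```

>>> apply_moves:
  targets:
    - [0,[0,0,0],[0,0,0]]
    - [0.5,[0,0,0],[0,0,0]]
    - [1,[0,0,0],[0,0,0]]
    - [1,[0,0,0],[0,0,0]]
    - [1,[0,0,0],[0,0,0]]
    - [1,[0,0,-0.5],[0,0,0]]
    - [1,[0,0,-0.5],[0,0,0]]
    - [1,[0,0,-0.5],[0,0,0]]

```text
t: 13.62
ee_pos: [525.6, 249.7, 90.4]
orientation: [-2.597, -1.767, 0.0]
ft_force: [0.1, 0.2, 0.5]
width: 87.9
grasp_force: 0.0
```

>>> apply_moves:
  targets:
    - [1,[0,0,0],[0,0,-0.115]]
    - [1,[0,0,0],[0,0,-0.115]]
    - [1,[0,0,0],[0,0,-0.115]]
    - [1,[0,0,0],[0,0,-0.115]]
    - [1,[0,0,0],[0,0,-0.115]]
    - [1,[0,0,0],[0,0,-0.115]]
    - [1,[0,0,0],[0,0,-0.115]]
    - [1,[0,0,0],[0,0,-0.115]]

```text
t: 14.62
ee_pos: [525.7, 249.7, 89.7]
orientation: [-0.771, -3.046, 0.0]
ft_force: [-0.5, 0.3, -0.2]
width: 87.8
grasp_force: 0.0
```

>>> apply_moves:
  targets:
    - [1,[0,0,0],[0,0,-0.08]]
    - [1,[0,0,0],[0,0,0]]

```text
t: 14.88
ee_pos: [525.7, 249.7, 89.7]
orientation: [-0.589, -3.086, 0.0]
ft_force: [0.7, 0.6, 0.7]
width: 87.9
grasp_force: 0.0
```

```bash
python3 b.py pad3 module_top;python3 -c "
from h import *
im=cv2.imread('pics/pad3.png');cv2.imwrite('pics/pad3c.png',cv2.resize(im[110:310,140:400],(780,600)))
go([525.8,249.8,21.5],68.5)"
```

```text
module_top [(array([275., 222.]), 0.7, array([526.6, 251.3,  28. ]))]
  mask 0.56 [244.1, 195.7, 304.6, 247.9]
t 15.03 shift/50 [-1.000e-03  1.000e-03  1.364e+00] yaw(tool y) 68.3 q6 -0.77 tiltz [-0. -0. -1.] turn about tool z -0.2 deg = -0.002
```

View pics/pad3c.png

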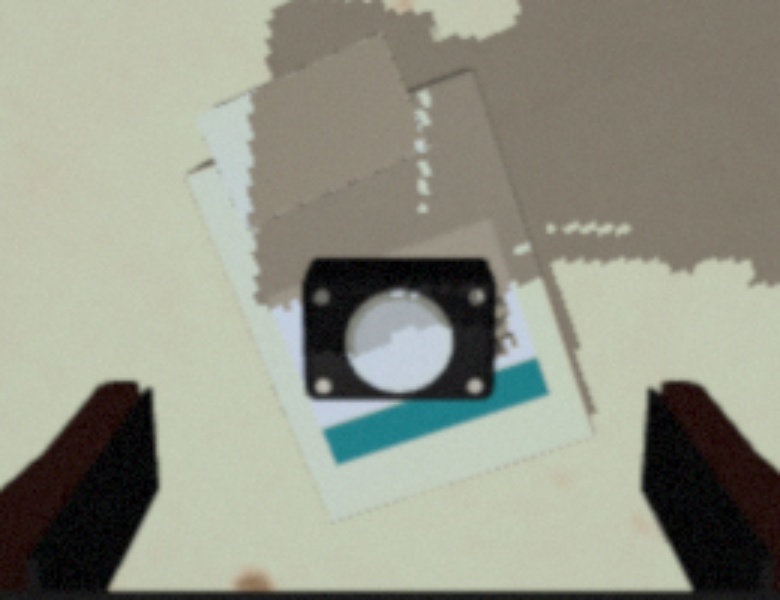

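The module stands upright on the pack at crop (399,341), aligned with the fingers and clear of the pack's edges. I regrasp it by its ends, with the fingertips about 10 mm below its top.

>>> apply_moves:
  targets:
    - [1,[0,0,0.5],[0,0,0]]
    - [1,[0,0,0.5],[0,0,0]]
    - [1,[0,0,0.3],[0,0,0]]
    - [1,[0,0,0],[0,0,0]]
    - [0.12,[0,0,0],[0,0,0]]
    - [0.12,[0,0,0],[0,0,0]]
    - [0.12,[0,0,0],[0,0,0]]
    - [0.12,[0,0,0],[0,0,0]]

```text
t: 16.02
ee_pos: [525.9, 249.9, 25.1]
orientation: [0.587, 3.086, 0.001]
ft_force: [-0.1, 0.9, 1.2]
width: 51.3
grasp_force: 0.0
```

>>> apply_moves:
  targets:
    - [-0.1,[0,0,0],[0,0,0]]
    - [-0.1,[0,0,0],[0,0,0]]
    - [-0.1,[0,0,0],[0,0,0]]

```text
t: 16.4
ee_pos: [525.9, 249.8, 24.9]
orientation: [0.587, 3.086, 0.0]
ft_force: [0.1, -0.6, 3.7]
width: 45.4
grasp_force: 30.0
```

>>> apply_moves:
  targets:
    - [-0.1,[0,0,-0.2],[0,0,0]]
    - [-0.1,[0,0,-0.5],[0,0,0]]
    - [-0.1,[0,0,-0.5],[0,0,0]]
    - [-0.1,[0,0,-0.5],[0,0,0]]
    - [-0.1,[-0.14,-0.5,0],[0,0,0]]
    - [-0.1,[-0.27,-0.94,0],[0,0,0]]
    - [-0.1,[-0.27,-0.94,0],[0,0,0]]
    - [-0.1,[-0.27,-0.94,0],[0,0,0]]

```text
t: 17.4
ee_pos: [508.8, 76.6, 110.2]
orientation: [0.586, 3.086, 0.0]
ft_force: [0.6, -0.5, -1.1]
width: 45.6
grasp_force: 30.0
```

>>> apply_moves:
  targets:
    - [-0.1,[-0.27,-0.94,0],[0,0,0]]
    - [-0.1,[-0.27,-0.94,0],[0,0,0]]
    - [-0.1,[-0.27,-0.94,0],[0,0,0]]
    - [-0.1,[-0.27,-0.94,0],[0,0,0]]
    - [-0.1,[-0.27,-0.94,0],[0,0,0]]
    - [-0.1,[-0.27,-0.94,0],[0,0,0]]
    - [-0.1,[-0.14,-0.4,0],[0,0,0]]
    - [-0.1,[0,0,0],[0,0,0]]

```text
t: 18.4
ee_pos: [479.9, -236.1, 109.9]
orientation: [0.591, 3.085, 0.0]
ft_force: [-0.3, 0.7, -0.2]
width: 45.6
grasp_force: 30.0
```

>>> apply_moves:
  targets:
    - [-0.1,[0,0,0],[0,0,0.11]]
    - [-0.1,[0,0,0],[0,0,0.11]]
    - [-0.1,[0,0,0],[0,0,0.11]]
    - [-0.1,[0,0,0],[0,0,0.11]]
    - [-0.1,[0,0,0],[0,0,0.11]]
    - [-0.1,[0,0,0],[0,0,0.11]]
    - [-0.1,[0,0,0],[0,0,0.11]]
    - [-0.1,[0,0,0],[0,0,0.11]]

```text
t: 19.4
ee_pos: [480.0, -233.2, 109.7]
orientation: [-2.423, -1.998, 0.0]
ft_force: [0.5, -0.3, -1.2]
width: 46.0
grasp_force: 30.0
```

>>> apply_moves:
  targets:
    - [-0.1,[0,0,0],[0,0,0.11]]
    - [-0.1,[0,0,0],[0,0,0.11]]
    - [-0.1,[0,0,0],[0,0,0.11]]
    - [-0.1,[0,0,0],[0,0,0.11]]
    - [-0.1,[0,0,0],[0,0,0.11]]
    - [-0.1,[0,0,0],[0,0,0]]

```text
t: 20.15
ee_pos: [480.0, -233.6, 109.7]
orientation: [-3.034, -0.811, 0.001]
ft_force: [0.1, -0.6, -0.6]
width: 45.8
grasp_force: 30.0
```

```bash
python3 -c "
from h import *
go([477.5,-251.8,110],-61.8);o=ctrl.get_obs();print(o['width'],o['ee_pos'],o['ft_force'])"
```

```text
t 20.15 shift/50 [-0.225  0.29  -0.006] yaw(tool y) -60.1 q6 0.57 tiltz [-0.001  0.001 -1.   ] turn about tool z 1.7 deg = 0.019
45.83589619481882 [ 480.03758116 -233.62136395  109.70774112] [ 0.06511465 -0.57319719 -0.63413404]
```

>>> apply_moves:
  targets:
    - [-0.1,[-0.7,0.15,0],[0,0,0.019]]
    - [-0.1,[-0.7,0.14,0],[0,0,0]]
    - [-0.1,[0,0,0],[0,0,0]]
    - [-0.1,[0,0,0],[0,0,0]]

```text
t: 20.65
ee_pos: [426.2, -281.3, 109.9]
orientation: [3.047, 0.764, 0.001]
ft_force: [1.3, -0.7, -0.2]
width: 45.4
grasp_force: 30.0
```

```bash
python3 b.py bay3 bay_mouth;python3 -c "
from h import *
go([477.5,-251.8,110],-61.8);
im=cv2.imread('pics/bay3.png');cv2.imwrite('pics/bay3c.png',cv2.resize(im[80:330,110:430],(768,600)))"
```

```text
bay_mouth [(array([267., 135.]), 0.77, array([ 476.7, -249. ,   30. ]))]
  mask 0.73 [165.5, 71.0, 369.5, 194.6]
t 20.80 shift/50 [ 1.177 -0.037 -0.004] yaw(tool y) -61.8 q6 0.47 tiltz [ 0. -0. -1.] turn about tool z -0.0 deg = -0.000
```

View pics/bay3c.png

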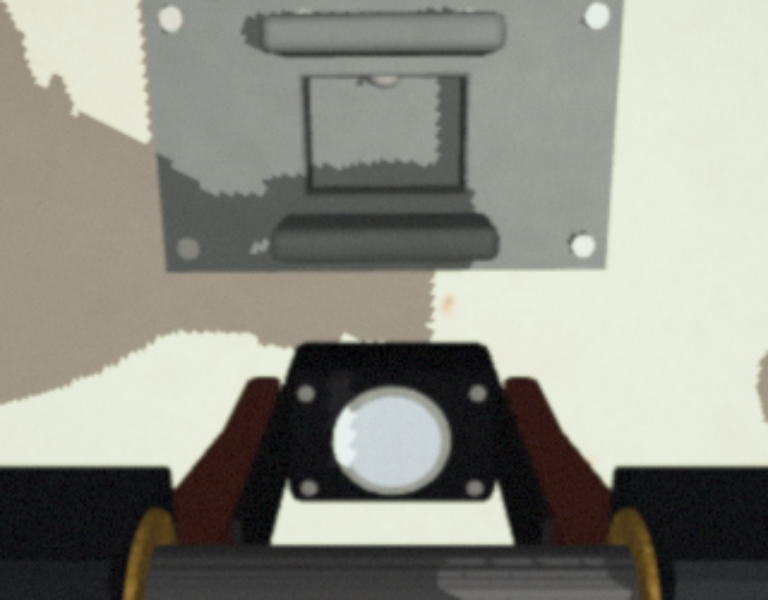

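The recess mouth spans crop (303,76) to (467,190), almost square to the tool. The held module is level, with its window at crop (391,440). I compare the two in this one picture.

```bash
cat > fit2.py <<'E'
from h import *
import pickle
from scipy.optimize import least_squares
S=pickle.load(open('bay3.pkl','rb'));K,V=S['K'],S['V']
U=lambda a:(np.array(a,float)+.5)/2.4+[109.5,79.5]
o=ctrl.get_obs();M=R.from_rotvec(o['orientation']).as_matrix();t=o['ee_pos']
# tool x is up in image, tool y right
sg=np.array([[1,-1],[1,1],[-1,1],[-1,-1]])
def fit(uv,half,z,solvez=False):
    uv=U(uv)
    def f(p):
        h=np.vstack([sg*np.array(q if q is not None else p[4:6]) for q in half])
        c,s=np.cos(p[2]),np.sin(p[2]); h=h@np.array([[c,s],[-s,c]])+p[:2]
        zz=p[3] if solvez else z
        return (np.array([proj(M@np.array([a,b,0])*1+np.array([t[0],t[1],zz]),K,V) for a,b in h])-uv).ravel()
    r=least_squares(f,[0,0,0,z,35,63],loss='soft_l1'); return r.x.round(2),np.degrees(r.x[2]).round(2),r.fun.round(1).reshape(-1,2).tolist()
rec=[(303,76),(467,75),(464,190),(308,190)];scr=[(170,18),(597,15),(583,244),(188,248)];ms=[(306,393),(477,393),(474,488),(309,488)]
for sz in(False,True):
    print('bay',fit(rec+scr,[(17.5,24.5),None],30,sz)); print('rec',fit(rec,[(17.5,24.5)],30,sz)[:2])
print('module',fit(ms,[None],t[2]+9.1))
print('window',M.T@(plane(U((391,440)),K,V,t[2]+9.1)-t))
E
python3 fit2.py
```

```text
bay (array([ 5.876e+01, -2.200e+00, -1.000e-02,  3.656e+01,  3.398e+01,
        6.219e+01]), np.float64(-0.5), [[-0.5, -0.2], [-0.1, -0.3], [0.3, 1.0], [-0.8, 1.5], [0.2, -0.1], [0.1, -0.3], [0.3, -0.0], [0.2, -0.5]])
rec (array([ 5.905e+01, -2.020e+00, -1.000e-02,  3.000e+01,  3.500e+01,
        6.300e+01]), np.float64(-0.36))
bay (array([ 5.861e+01, -2.230e+00, -1.000e-02,  2.592e+01,  3.454e+01,
        6.324e+01]), np.float64(-0.5), [[0.1, 0.1], [-0.6, 0.0], [-0.2, 0.5], [-0.2, 1.0], [0.2, -0.2], [0.1, -0.4], [0.3, -0.1], [0.2, -0.6]])
rec (array([ 5.887e+01, -2.050e+00, -1.000e-02,  2.560e+01,  3.500e+01,
        6.300e+01]), np.float64(-0.33))
module (array([-2.0000e-01, -6.0000e-02, -0.0000e+00,  1.1996e+02,  1.1040e+01,
        1.7900e+01]), np.float64(-0.09), [[0.0, -0.0], [-0.0, 0.0], [0.0, 0.0], [-0.0, -0.0]])
window [ 0.11735196 -0.1675799  -9.10001128]
```

>>> apply_moves:
  targets:
    - [-0.1,[0.6,-0.02,0],[0,0,-0.005]]
    - [-0.1,[0.58,-0.02,0],[0,0,0]]
    - [-0.1,[0,0,0],[0,0,0]]
    - [-0.1,[0,0,0.3],[0,0,0]]
    - [-0.1,[0,0,0.4],[0,0,0]]
    - [-0.1,[0,0,0.3],[0,0,0]]
    - [-0.1,[0,0,0],[0,0,0]]
    - [-0.1,[0,0,0],[0,0,0]]

```text
t: 21.8
ee_pos: [476.6, -252.4, 59.8]
orientation: [-3.045, -0.773, 0.0]
ft_force: [-0.0, -0.1, -0.4]
width: 45.9
grasp_force: 30.0
```

```bash
python3 -c "
from h import *
im,K,V=cam('wrist');cv2.imwrite('pics/bay4.png',cv2.resize(im[120:370,110:430],(768,600)))
go([477.4,-252,44],-62.2);print(ctrl.get_obs()['ee_pos'])"
```

```text
t 21.85 shift/50 [ 0.013 -0.004  0.322] yaw(tool y) -61.5 q6 0.56 tiltz [ 0.001 -0.    -1.   ] turn about tool z 0.7 deg = 0.008
[ 476.91623049 -252.45441819   60.10125296]
```

View pics/bay4.png

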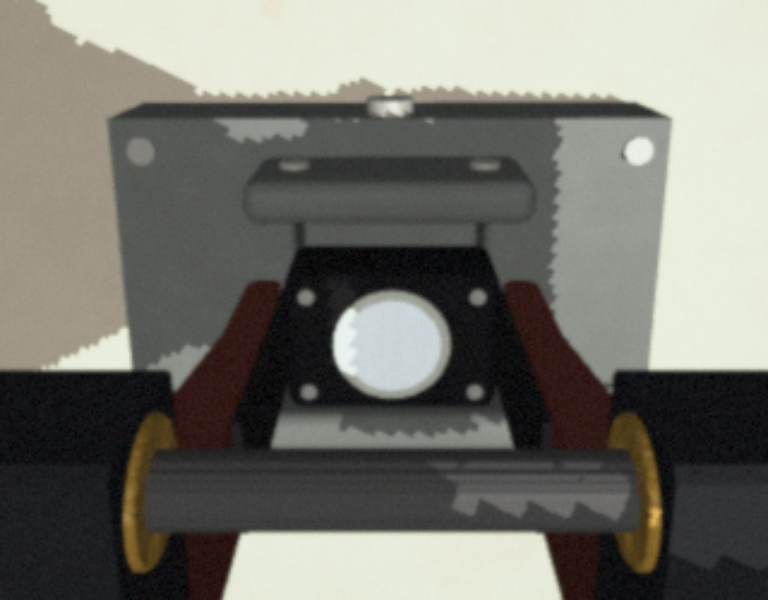

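The recess's side edges show at crop columns 300 and 482, centred on the window at 391, so the alignment along y is good. I correct x by 1 mm and lower slowly.

>>> apply_moves:
  targets:
    - [-0.1,[0.018,-0.004,0.15],[0,0,0]]
    - [-0.1,[0,0,0.12],[0,0,0]]
    - [-0.1,[0,0,0.03],[0,0,0]]
    - [-0.1,[0,0,0],[0,0,0]]

```text
t: 22.35
ee_pos: [477.3, -251.4, 44.5]
orientation: [-3.045, -0.773, 0.0]
ft_force: [-0.3, -0.7, -0.3]
width: 45.1
grasp_force: 30.0
```

>>> apply_moves:
  targets:
    - [-0.1,[0,0,0.03],[0,0,0]]
    - [-0.1,[0,0,0.02],[0,0,0]]
    - [-0.1,[0,0,0],[0,0,0]]

```text
t: 22.72
ee_pos: [477.4, -251.5, 42.2]
orientation: [-3.045, -0.773, 0.0]
ft_force: [0.0, -0.2, -0.9]
width: 45.9
grasp_force: 30.0
```

>>> apply_moves:
  targets:
    - [-0.1,[0,0,0.02],[0,0,0]]
    - [-0.1,[0,0,0.02],[0,0,0]]
    - [-0.1,[0,0,0],[0,0,0]]

```text
t: 23.1
ee_pos: [477.3, -251.5, 40.1]
orientation: [-3.045, -0.773, 0.0]
ft_force: [-0.8, -0.1, -0.1]
width: 45.6
grasp_force: 30.0
```

>>> apply_moves:
  targets:
    - [-0.1,[0,0,0.02],[0,0,0]]
    - [-0.1,[0,0,0.02],[0,0,0]]
    - [-0.1,[0,0,0],[0,0,0]]

```text
t: 23.48
ee_pos: [477.4, -251.5, 38.1]
orientation: [-3.045, -0.773, 0.0]
ft_force: [-0.5, -0.5, -1.1]
width: 45.6
grasp_force: 30.0
```

>>> apply_moves:
  targets:
    - [-0.1,[0,0,0.02],[0,0,0]]
    - [-0.1,[0,0,0.02],[0,0,0]]
    - [-0.1,[0,0,0],[0,0,0]]

```text
t: 23.85
ee_pos: [477.0, -251.9, 36.3]
orientation: [3.045, 0.774, -0.001]
ft_force: [-3.1, -4.2, 2.2]
width: 45.5
grasp_force: 30.0
```

>>> apply_moves:
  targets:
    - [-0.1,[0,0,0.02],[0,0,0]]
    - [-0.1,[0,0,0.02],[0,0,0]]
    - [-0.1,[0,0,0],[0,0,0]]

```text
t: 24.22
ee_pos: [476.8, -251.6, 33.9]
orientation: [-3.045, -0.773, 0.002]
ft_force: [-4.9, -4.1, -0.6]
width: 45.9
grasp_force: 30.0
```

>>> apply_moves:
  targets:
    - [-0.1,[0,0,0.02],[0,0,0]]
    - [-0.1,[0,0,0.01],[0,0,0]]
    - [-0.1,[0,0,0],[0,0,0]]

```text
t: 24.6
ee_pos: [476.5, -251.4, 32.3]
orientation: [-3.044, -0.773, 0.003]
ft_force: [-4.0, -3.4, 1.0]
width: 45.7
grasp_force: 30.0
```

It is past the ball. I release, rise, shut the fingers and press.

>>> apply_moves:
  targets:
    - [0.3,[0,0,0],[0,0,0]]
    - [0.3,[0,0,0],[0,0,0]]
    - [0.3,[0,0,0],[0,0,0]]
    - [0.3,[0,0,-0.4],[0,0,0]]
    - [0.3,[0,0,-0.4],[0,0,0]]
    - [-1,[0,0,0],[0,0,0]]
    - [-1,[0,0,0],[0,0,0]]
    - [-1,[0,0,0],[0,0,0]]

```text
t: 25.6
ee_pos: [476.9, -251.2, 71.9]
orientation: [-3.044, -0.773, 0.002]
ft_force: [-0.4, 0.1, -0.4]
width: 30.6
grasp_force: 0.0
```

>>> apply_moves:
  targets:
    - [-1,[0,0,0],[0,0,0]]
    - [-1,[0,0,0],[0,0,0]]
    - [-1,[0,0,0],[0,0,0]]
    - [-1,[0,0,0],[0,0,0]]

```text
t: 26.1
ee_pos: [477.4, -251.5, 72.7]
orientation: [3.045, 0.773, 0.0]
ft_force: [-0.8, 0.7, -0.4]
width: 0.7
grasp_force: 0.0
```

```bash
python3 -c "
from h import *
im,K,V=cam('wrist');cv2.imwrite('pics/bay5.png',cv2.resize(im[120:370,110:430],(768,600)))
print(ctrl.masks_of('module','wrist')[0]['bbox'])
go([477.4,-251.5,43],-61.4);print(ctrl.get_obs()['ee_pos'],ctrl.get_obs()['width'])"
```

```text
[16.7, 83.6, 106.4, 170.3]
t 26.20 shift/50 [-0.    -0.001  0.595] yaw(tool y) -61.5 q6 0.57 tiltz [ 0. -0. -1.] turn about tool z -0.1 deg = -0.001
[ 477.44290647 -251.53407643   72.73712667] 0.7467161471731273
```

View pics/bay5.png

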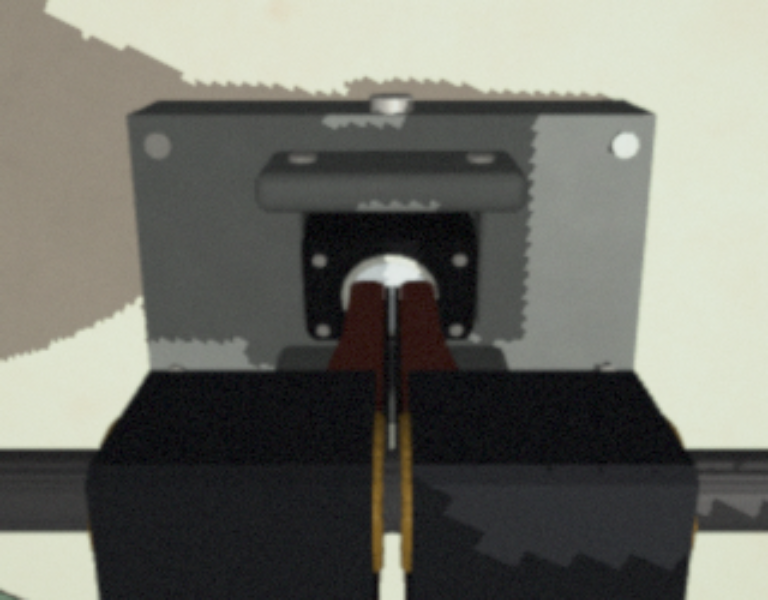

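The module sits upright in the recess (crop 305-475 by 213-338), part way down, with the shut fingers over its centre. I press it down in small steps.

>>> apply_moves:
  targets:
    - [-1,[0,0,0.3],[0,0,0]]
    - [-1,[0,0,0.25],[0,0,0]]
    - [-1,[0,0,0.04],[0,0,0]]
    - [-1,[0,0,0.03],[0,0,0]]
    - [-1,[0,0,0],[0,0,0]]

```text
t: 26.82
ee_pos: [477.4, -251.5, 41.7]
orientation: [-3.045, -0.773, 0.0]
ft_force: [-0.5, -0.4, -0.1]
width: 0.6
grasp_force: 0.0
```

>>> apply_moves:
  targets:
    - [-1,[0,0,0.02],[0,0,0]]
    - [-1,[0,0,0.02],[0,0,0]]
    - [-1,[0,0,0],[0,0,0]]

```text
t: 27.2
ee_pos: [477.5, -251.6, 39.9]
orientation: [3.045, 0.773, 0.0]
ft_force: [-0.0, -0.3, 1.2]
width: 0.7
grasp_force: 0.4
```

>>> apply_moves:
  targets:
    - [-1,[0,0,0.02],[0,0,0]]
    - [-1,[0,0,0.02],[0,0,0]]
    - [-1,[0,0,0],[0,0,0]]

```text
t: 27.58
ee_pos: [477.4, -251.6, 37.7]
orientation: [3.045, 0.773, -0.0]
ft_force: [-0.9, -1.2, 2.2]
width: 0.1
grasp_force: 0.6
```

>>> apply_moves:
  targets:
    - [-1,[0,0,0.02],[0,0,0]]
    - [-1,[0,0,0.02],[0,0,0]]
    - [-1,[0,0,0.02],[0,0,0]]
    - [-1,[0,0,0],[0,0,0]]

```text
t: 28.08
ee_pos: [477.5, -251.4, 34.5]
orientation: [-3.045, -0.773, -0.0]
ft_force: [-0.6, 0.2, 0.3]
width: 0.3
grasp_force: 0.0
```

>>> apply_moves:
  targets:
    - [-1,[0,0,0.02],[0,0,0]]
    - [-1,[0,0,0.02],[0,0,0]]
    - [-1,[0,0,0.01],[0,0,0]]
    - [-1,[0,0,0],[0,0,0]]

```text
t: 28.58
ee_pos: [477.5, -251.5, 32.2]
orientation: [3.045, 0.773, 0.0]
ft_force: [-0.6, -0.0, 1.7]
width: 0.6
grasp_force: 0.7
```

>>> apply_moves:
  targets:
    - [-1,[0,0,0.02],[0,0,0]]
    - [-1,[0,0,0.01],[0,0,0]]
    - [-1,[0,0,0],[0,0,0]]

```text
t: 28.95
ee_pos: [477.5, -251.6, 30.7]
orientation: [3.045, 0.773, 0.0]
ft_force: [0.6, -0.1, 2.0]
width: 0.5
grasp_force: 0.8
```

>>> apply_moves:
  targets:
    - [-1,[0,0,0.01],[0,0,0]]
    - [-1,[0,0,0],[0,0,0]]

```text
t: 29.2
ee_pos: [477.5, -251.6, 30.4]
orientation: [3.045, 0.773, 0.0]
ft_force: [-1.1, 0.1, 4.7]
width: 0.8
grasp_force: 2.2
```

>>> apply_moves:
  targets:
    - [-1,[0,0,0.006],[0,0,0]]
    - [-1,[0,0,0],[0,0,0]]

```text
t: 29.45
ee_pos: [477.5, -251.6, 30.4]
orientation: [3.045, 0.773, 0.0]
ft_force: [-1.4, 1.1, 7.8]
width: 0.2
grasp_force: 4.0
```

>>> apply_moves:
  targets:
    - [-1,[0,0,0.01],[0,0,0]]
    - [-1,[0,0,0.01],[0,0,0]]
    - [-1,[0,0,0],[0,0,0]]

```text
t: 29.82
ee_pos: [477.6, -251.6, 30.3]
orientation: [3.045, 0.773, 0.0]
ft_force: [-4.5, 2.2, 18.1]
width: 0.5
grasp_force: 9.5
```

Firm stop at flush height. I back off and check.

>>> apply_moves:
  targets:
    - [-1,[0,0,-0.1],[0,0,0]]
    - [-1,[0,0,-0.5],[0,0,0]]
    - [-1,[0,0,-0.7],[0,0,0]]
    - [-1,[0,0,-0.7],[0,0,0]]
    - [-1,[-0.6,0,-0.5],[0,0,0]]
    - [-1,[-0.6,0,0],[0,0,0]]
    - [-1,[0,0,0],[0,0,0]]

```text
t: 30.7
ee_pos: [423.3, -280.4, 154.0]
orientation: [-3.045, -0.77, 0.001]
ft_force: [0.1, 0.1, -0.0]
width: 0.6
grasp_force: 0.0
```

```bash
python3 -c "
from h import *
im,K,V=cam('wrist');cv2.imwrite('pics/bay6.png',cv2.resize(im[40:290,110:430],(768,600)))
print(ctrl.get_obs()['t'])"
```

```text
30.75
```

View pics/bay6.png

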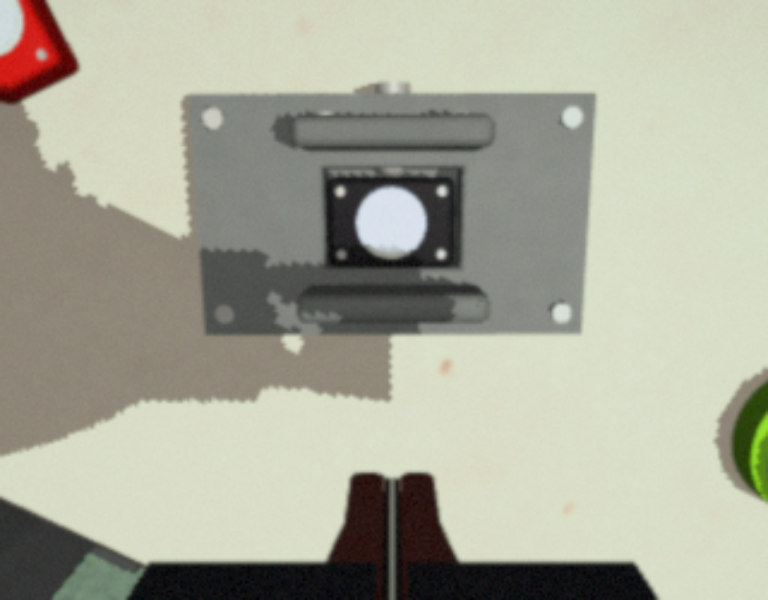

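The module (crop 327-462 by 175-267) lies level inside the recess, flush with the bay's surface, and the robot is clear.

```bash
python3 -c "
from workcell import ctrl
print(ctrl.close_job())"
```

```text
the job is handed in; nothing more can be done
None
```

The filter module was moved from its cradle to the tissue pack, regrasped by its ends, and pressed down in the bay to a firm stop at about flush (fingertips at 30.3 mm; bay surface 30 mm). Readings showed 30 N grip and at most about 18 N pressing force. I handed the job in at about 31 s with the arm clear; no verdict came back.

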